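# Nest the wheel-balancer cone loosely on its storage stand

## Task

Put the wider of the two loose hollow steel centring cones away: lower it, mouth down, over the sprung cone of the round storage stand until it just sits there by its own weight, then let go. Do not drop it on or press it home, for the tapers would wedge: the sprung cone must not be pushed down to its stop. Leave the narrower cone standing where it is.

Things in the scene. Friction and masses are not known exactly. Their poses are not given: they have to be found in the camera images.
- wide_cone: The wider hollow steel cone, loose (about 0.35 kg), standing mouth down, open at both ends. Mouth 83 mm outside and 73 mm inside diameter; the cone narrows upward (20 degrees a side) for 50 mm, then a straight round collar of 47 mm outside diameter runs from 50 to 84 mm above the mouth: grip it there. Origin: centre of the mouth plane (underside); z points up through the collar.
- narrow_cone: The narrower hollow steel cone, loose, same shape but smaller: mouth 65 mm outside, collar 38 mm outside diameter, 70 mm tall. Origin: centre of its underside. To be left alone. The two loose cones may have changed places.
- seat (a point): Fixed point on the axis of the storage stand, 32 mm above the bench: the wide cone's mouth centre lies here, within 2 mm, when seated loosely (its collar top is then 116 mm above the bench). The stand, fixed to the bench: flat grey round base, 124 mm diameter, 12 mm thick; upright over it a steel cone, 80 mm wide at its foot 22 mm above the bench, 44 mm wide at its flat top at 72 mm.
- sprung_cone (a joint): How far the stand's cone is pushed down, m: 0 up, 0.010 at its stop. Its taper is the loose cones' 20 degrees. A preloaded spring holds it up: it carries the wide cone's weight without sinking, starts to sink at about 5 N of total load, then takes 1.2 N per mm. Come down the last 10 mm slowly, stop at the first few newtons or millimetre of sinking, and open the fingers there.
Things that resemble listed ones, but are neither listed nor needed, are in the scene too. Leave any black or yellow look-alike of the wide_cone alone.

How it is judged (in metres and radians):
On the way:
1. the wide cone is lowered over the stand's cone, still held by the fingers when its mouth is within 12 mm of the seated height and 20 mm of the axis (horizontal distance between wide_cone and seat below 0.02 m and z of wide_cone in the frame of seat below 0.012 m and contact force between the fingers and wide_cone above 0.5 N), for 0.05 s.
At the end, for the whole second after the job is handed in: The wide cone sits at rest on the stand's taper, mouth centre within 10 mm of the axis and of the seated height, upright within 10 degrees; the sprung cone is up (under 4 mm sunk); the narrow cone stands upright within 30 mm of where it started (horizontal distance between wide_cone and seat below 0.01 m and z of wide_cone in the frame of seat between -0.01 and 0.01 m and angle between each of wide_cone, narrow_cone's own z axis and vertical below 0.17 rad and linear speed of wide_cone below 0.02 m/s and distance of narrow_cone from where it was at the start of the episode below 0.03 m and value of joint sprung_cone below 0.004 m); the robot touches nothing.
It fails at once if the wide cone is pressed or dropped on so hard that the sprung cone sinks more than 8 mm, almost to its stop (wedged) (value of joint sprung_cone above 0.008 m).
It fails at once if the narrow cone is knocked over or carried off (angle between narrow_cone's own z axis and vertical above 0.5 rad or distance of narrow_cone from where it was at the start of the episode above 0.06 m).
It also fails if it takes over 38 s, if anything falls off the work surface, if the arm or the gripper's body presses on something with over 40 N, if the wrist force passes 120 N, or if a joint passes its speed limit or range.

## Robot

A 6-joint arm with a two-finger parallel gripper is mounted at the origin on a cart in front of the work surface, level with it; the furniture and walls round the work are solid. World frame = base frame: x ahead of the robot, y to its left, z up, the work surface at z = 0. Lengths are in m, angles in degrees, forces in N, time in s.
With the tool pointing down it reaches from about 0.3 to 0.75 m from the base axis. Payload 8.5 kg.
Tool frame: the origin (TCP) lies at the very end of the fingers, on their centre line; the grasp point (between the pads) lies 19 mm behind it; z points along the fingers, y is the line along which they close (so a half turn about z gives the same grasp; the last joint's range is limited). The gripper opens to 85 mm and grips with 20 to 120 N. Pads are 22 mm wide; open, the fingers measure 114 mm over their backs; the gripper's body (76 mm by 85 mm) begins 54 mm behind the grasp point. The pads swing forward as they close: fully open they stand 13 mm farther back than shut.
Start: joints at [-82.179, 21.807, 74.336, -0, 83.858, -12.336], TCP at [0.19, -0.516, 0.231] pointing down, gripper open.
Joint ranges: [-178.18, 178.18], [-50.72, 133.34], [12.68, 142.11], [-81.47, 261.47], [9.98, 163.14], [-165.26, 165.26]. Speed limits (degrees/s): [136.94, 136.94, 180, 180, 180, 180].

## Interface

Orientations are given as a 3x3 rotation matrix whose columns are the frame's x, y, z axes.
In Python, from rig import env, imaging gives the robot as it stands. The module is installed in compiled form; this text tells all that it offers.
- The arm moves only by the tool arm_command, never from a script. Its arguments are lists of equal length, an entry for each row: "turn": the turn, a rotation vector about the tool's x, y, z in units of 5 degrees (1.0 is 5 degrees), a list of three; "xyz": the shift along the tool's x, y, z in units of 50 mm (1.0 is 50 mm), a list of three; "claw": the finger opening in mm, from 0 to 85.4. A call has 1 to 12 rows; each row shifts and turns the commanded pose from where the row before left it, along the tool's axes as they then stand; what a row does not reach is not made up. A row lasts 1/10 s, in which the tool goes at most 50 mm and 8.59 degrees, less where a joint would pass 70% of its speed; a pose out of reach is approached as far as the arm can. A call is refused whole if a number of a shift passes 1 or a number of a turn 1, either way. A call with a gripper value outside its range is refused whole. The fingers move at their own pace and stop on an object; "squeeze" is the grip in N (left out, the last holds). Time passes only in rows, so rows that do not move let the fingers close. It gives the time, the measured TCP pose, the force, the opening and the grip force at its end, in the units of the state.
- env.observe(): the state, without advancing time (a new reading comes with each control period).
- imaging.get_image(name): name is "side" or "top"; returns (picture, depth): 400x640x3 uint8, blue, green, red; 400x640 float32, m along the optical axis (not along the pixel's ray), 0 where there is no reading.
- imaging.camera_info(name): a dict with "camera_matrix" (3x3 intrinsics, pixels), "rvec" (rotation vector, rad) and "tvec" (3), from world to camera coordinates, as OpenCV has them. Camera axes: x right, y down, z forward; pixel columns grow to the right and rows downward; lengths in m; the calibration is good to about 2 mm. A picture is of the moment at which its call begins. camera_info takes no time and is no camera call.
- env.close_job(): hands the job in; it is judged then, once.
The state is a dict: "time_s": time; "q": joint angles; "qvel": joint speeds; "joint_efforts": joint torques, N m; "position": TCP position; "tool_rot": TCP orientation; "ft_force": force on the tool from outside, world axes, zero at the start; "wrist_torque": the same for the moment, N m; "grip_width": finger opening in m; "gripper_force": force on a finger pad.
Only numpy, scipy, OpenCV 4.12 (cv2) and the standard library are available. Lean on these libraries where they do the work, as an engineer would, in place of code of your own. Each camera call takes 0.05 s, during which the arm holds its last target. There are 200 camera calls.

## Working session

There is one attempt and no reset: what is moved stays moved. The work goes in short steps, Python scripts to look and compute and a tool call to move; the robot and the scene stay as the last step left them, time stands still between calls to the robot, and variables do not carry over. Pictures are saved under pics/ and viewed, at most 10 in all, crops included, and the job is handed in when it is done.

Besides the shell and the picture viewer there is one more tool, called by a JSON object that holds its "name" and its "arguments", one argument or row to a line. arm_command: Moves the arm, as the interface text tells. Its arguments: {"type":"object","properties":{"turn":{"type":"array"},"xyz":{"type":"array"},"claw":{"type":"array"},"squeeze":{"type":"number"}},"required":["turn","xyz","claw"]}

```bash
mkdir -p pics
cat > h.py <<'E'
import numpy as np, cv2
from rig import env, imaging
def cam(n):
    i=imaging.camera_info(n); K=np.array(i["camera_matrix"],float); R=cv2.Rodrigues(np.array(i["rvec"],float))[0]; t=np.array(i["tvec"],float).ravel(); return K,R,t
def world(n,depth):
    K,R,t=cam(n); v,u=np.mgrid[0:depth.shape[0],0:depth.shape[1]]
    c=np.stack([(u-K[0,2])/K[0,0]*depth,(v-K[1,2])/K[1,1]*depth,depth],-1)
    return (c-t)@R
def ray(n,u,v,z):
    K,R,t=cam(n); d=R.T@np.linalg.inv(K)@np.array([u,v,1.]); o=-R.T@t
    return o+d*(z-o[2])/d[2]
E
python3 - <<'E'
from h import *
s=env.observe(); print({k:np.round(v,3).tolist() for k,v in s.items()})
for n in("side","top"):
    im,d=imaging.get_image(n); cv2.imwrite(f"pics/{n}0.png",im); np.savez(f"pics/{n}0.npz",im=im,d=d)
    K,R,t=cam(n); print(n,np.round(-R.T@t,3),np.round(R[2],2),K[0,0],(d>0).mean())
E
```

```text
{'time_s': 0.0, 'q': [-82.177, 21.842, 74.386, -0.0, 83.857, -12.335], 'qvel': [-0.019, 0.048, 0.039, -0.011, 0.011, -0.022], 'joint_efforts': [-0.0, -44.846, -23.128, -0.0, 0.005, -0.0], 'position': [0.189, -0.516, 0.231], 'tool_rot': [[0.939, 0.345, -0.0], [0.345, -0.939, 0.001], [0.0, -0.001, -1.0]], 'ft_force': [-0.225, 0.476, -0.508], 'wrist_torque': [-0.033, 0.041, 0.008], 'gripper_force': 0.0, 'grip_width': 0.086}
side [0.109 0.572 0.672] [ 0.42 -0.62 -0.66] 377.04261888207645 0.9960234375
top [0.388 0.018 1.573] [ 0.1   0.01 -1.  ] 491.7043429446053 0.99588671875
```

View pics/side0.png

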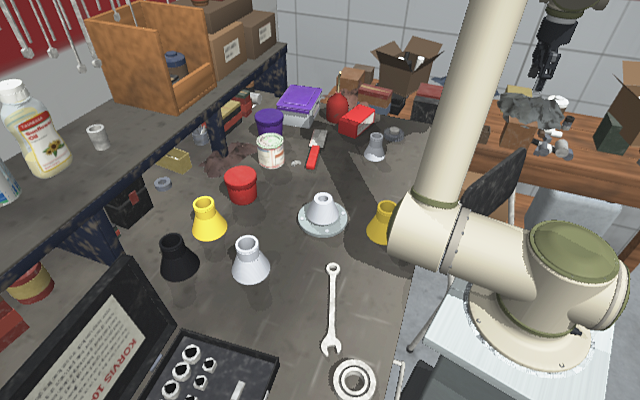

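View pics/top0.png

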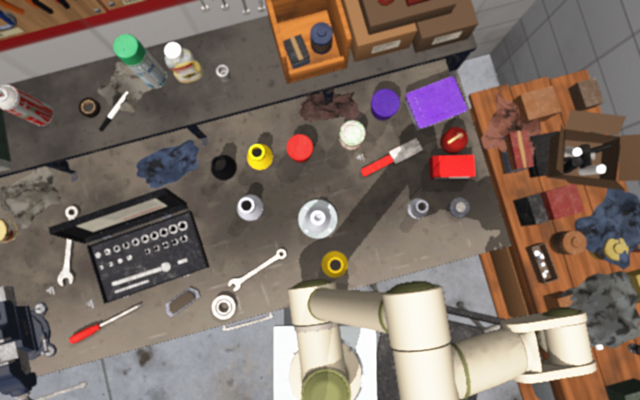

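The side view shows a steel cone at (251,258), the stand at (323,212), a smaller steel cone at (375,147), and black and yellow look-alikes. In the top view, the steel cone is at (250,207), the stand at (318,218), and there are small steel things at (418,207) and (459,207). Next I measure them.

```bash
cat > m.py <<'E'
from h import *
def fit(P):
    A=np.c_[2*P[:,:2],np.ones(len(P))]; b=(P[:,:2]**2).sum(1); x=np.linalg.lstsq(A,b,rcond=None)[0]
    return np.r_[x[:2],np.sqrt(x[2]+x[0]**2+x[1]**2)]
E
python3 - <<'E'
from m import *
W={n:world(n,np.load(f"pics/{n}0.npz")["d"]) for n in("side","top")}
# bench height check
for n,p in(("side",(290,290)),("top",(225,280))): print(n,"bench",W[n][p[1],p[0]].round(4))
seeds={"A":("top",250,207),"stand":("top",318,218),"C":("top",418,207),"D":("top",459,207)}
for k,(n,u,v) in seeds.items():
    w0=ray(n,u,v,.07)
    print(k,w0.round(3))
    for m in W:
        P=W[m].reshape(-1,3); P=P[(np.hypot(*(P[:,:2]-w0[:2]).T)<.085)&(P[:,2]>.008)&(P[:,2]<.15)]
        print(" ",m,len(P),"zmax pct",np.percentile(P[:,2],[50,90,98,100]).round(4))
        for lo in np.arange(.01,.1,.01):
            Q=P[(P[:,2]>lo)&(P[:,2]<=lo+.01)]
            if len(Q)>12: print("   z%.2f n%d"%(lo,len(Q)),fit(Q).round(4))
E
```

```text
side bench [ 0.4203  0.23   -0.0008]
top bench [ 0.2923  0.3154 -0.0044]
A [0.518 0.228 0.07 ]
  side 1253 zmax pct [0.0449 0.0821 0.0843 0.0867]
   z0.01 n186 [0.5237 0.2388 0.0367]
   z0.02 n176 [0.5239 0.2389 0.033 ]
   z0.03 n150 [0.5228 0.2396 0.0284]
   z0.04 n158 [0.5216 0.2401 0.0238]
   z0.05 n119 [0.5218 0.2405 0.0212]
   z0.06 n117 [0.5219 0.2403 0.021 ]
   z0.07 n142 [0.5217 0.2403 0.0209]
   z0.08 n162 [0.5234 0.2393 0.0208]
  top 399 zmax pct [0.0347 0.0833 0.0875 0.0914]
   z0.01 n85 [0.5235 0.2381 0.0367]
   z0.02 n59 [0.5238 0.2382 0.0336]
   z0.03 n66 [0.5232 0.2381 0.0293]
   z0.04 n37 [0.5235 0.2377 0.0258]
   z0.05 n25 [0.5213 0.2354 0.0216]
   z0.06 n16 [0.5227 0.2355 0.021 ]
   z0.07 n23 [0.5231 0.2364 0.021 ]
   z0.08 n64 [0.5232 0.2382 0.0207]
stand [0.483 0.019 0.07 ]
  side 1518 zmax pct [0.0225 0.0686 0.0721 0.0742]
   z0.01 n619 [0.4861 0.021  0.0511]
   z0.02 n119 [0.4853 0.0217 0.0379]
   z0.03 n139 [0.4852 0.0223 0.0344]
   z0.04 n123 [0.4853 0.0222 0.0308]
   z0.05 n129 [0.482  0.0271 0.0229]
   z0.06 n145 [0.4826 0.0262 0.0196]
   z0.07 n118 [0.4849 
[... 569 characters left out ...]
9 -0.2967  0.017 ]
   z0.06 n82 [ 0.5178 -0.2968  0.017 ]
  top 257 zmax pct [0.0317 0.0693 0.0731 0.0752]
   z0.01 n52 [ 0.5178 -0.2837  0.0288]
   z0.02 n50 [ 0.5187 -0.2992  0.0239]
   z0.03 n31 [ 0.5188 -0.2982  0.0203]
   z0.04 n16 [ 0.5176 -0.2962  0.0167]
   z0.05 n15 [ 0.5175 -0.2963  0.0167]
   z0.06 n46 [ 0.5189 -0.2983  0.0168]
   z0.07 n25 [ 0.5174 -0.2981  0.0166]
D [ 0.515 -0.413  0.07 ]
  side 199 zmax pct [0.0157 0.0272 0.0287 0.0298]
   z0.01 n131 [ 0.5189 -0.4271  0.0256]
   z0.02 n58 [ 0.5185 -0.4267  0.0122]
  top 329 zmax pct [0.0166 0.0279 0.0312 0.0354]
   z0.01 n204 [ 0.5191 -0.4307  0.0258]
   z0.02 n89 [ 0.5203 -0.4293  0.0163]
   z0.03 n14 [ 0.5208 -0.4273  0.0099]
```

Both views agree:

| Item | Position (x, y) | Height | Collar radius |
|---|---|---|---|
| Wide cone | (0.5225, 0.239) | 84 mm | about 22 mm |
| Stand | (0.485, 0.0215) | 72 mm | – |
| Narrow cone | (0.517, -0.297) | 70 mm | about 18 mm |

I move above the wide cone at the current height.

{"name": "arm_command", "arguments": {
  "turn": [
    [0,0,0],
    [0,0,0],
    [0,0,0],
    [0,0,0],
    [0,0,0],
    [0,0,0],
    [0,0,0],
    [0,0,0],
    [0,0,0],
    [0,0,0],
    [0,0,0],
    [0,0,0]
  ],
  "xyz": [
    [0.3,-0.3,0],
    [0.57,-0.59,0],
    [0.57,-0.59,0],
    [0.57,-0.59,0],
    [0.57,-0.59,0],
    [0.57,-0.59,0],
    [0.57,-0.59,0],
    [0.57,-0.59,0],
    [0.57,-0.59,0],
    [0.57,-0.59,0],
    [0.57,-0.59,0],
    [0.3,-0.3,0]
  ],
  "claw": [85,85,85,85,85,85,85,85,85,85,85,85]
}}

```text
time_s: 1.3
position: [0.3735, -0.1001, 0.2313]
tool_rot: [[0.938, 0.347, -0.0], [0.347, -0.938, 0.001], [0.0, -0.001, -1.0]]
ft_force: [0.4, -0.0, -0.4]
grip_width: 0.085
gripper_force: 0.0
```

{"name": "arm_command", "arguments": {
  "turn": [
    [0,0,0],
    [0,0,0],
    [0,0,0],
    [0,0,0],
    [0,0,0],
    [0,0,0],
    [0,0,0],
    [0,0,0],
    [0,0,0],
    [0,0,0],
    [0,0,0],
    [0,0,0]
  ],
  "xyz": [
    [0.3,-0.3,0],
    [0.5,-0.52,0],
    [0.5,-0.52,0],
    [0.5,-0.52,0],
    [0.5,-0.52,0],
    [0.5,-0.52,0],
    [0.5,-0.52,0],
    [0.5,-0.52,0],
    [0.5,-0.52,0],
    [0.5,-0.52,0],
    [0.34,-0.36,0],
    [0,0,0]
  ],
  "claw": [85,85,85,85,85,85,85,85,85,85,85,85]
}}

```text
time_s: 2.5
position: [0.5228, 0.2388, 0.2303]
tool_rot: [[0.938, 0.347, -0.001], [0.347, -0.938, 0.0], [-0.001, -0.001, -1.0]]
ft_force: [-0.3, -0.4, -0.7]
grip_width: 0.085
gripper_force: 0.0
```

{"name": "arm_command", "arguments": {
  "turn": [
    [0,0,0],
    [0,0,0],
    [0,0,0],
    [0,0,0],
    [0,0,0],
    [0,0,0],
    [0,0,0],
    [0,0,0],
    [0,0,0],
    [0,0,0]
  ],
  "xyz": [
    [0,0,0.4],
    [0,0,0.6],
    [0,0,0.6],
    [0,0,0.6],
    [0,0,0.4],
    [0,0,0.3],
    [0,0,0.3],
    [0,0,0.2],
    [0,0,0.2],
    [0,0,0]
  ],
  "claw": [85,85,85,85,85,85,85,85,85,85]
}}

```text
time_s: 3.5
position: [0.5219, 0.2361, 0.0503]
tool_rot: [[0.939, 0.344, -0.002], [0.344, -0.939, -0.0], [-0.002, -0.0, -1.0]]
ft_force: [0.8, 0.5, 1.1]
grip_width: 0.0851
gripper_force: 0.0
```

{"name": "arm_command", "arguments": {
  "turn": [
    [0,0,0],
    [0,0,0],
    [0,0,0],
    [0,0,0],
    [0,0,0],
    [0,0,0],
    [0,0,0],
    [0,0,0],
    [0,0,0],
    [0,0,0]
  ],
  "xyz": [
    [0,0,0],
    [0,0,0],
    [0,0,0],
    [0,0,0],
    [0,0,0],
    [0,0,0],
    [0,0,0],
    [0,0,0],
    [0,0,0],
    [0,0,0]
  ],
  "claw": [65,55,40,40,40,40,40,40,40,40],
  "squeeze": 50
}}

```text
time_s: 4.5
position: [0.5228, 0.2367, 0.0521]
tool_rot: [[0.939, 0.345, 0.001], [0.345, -0.939, 0.0], [0.001, 0.0, -1.0]]
ft_force: [-1.5, 1.3, 6.2]
grip_width: 0.0464
gripper_force: 51.5
```

{"name": "arm_command", "arguments": {
  "turn": [
    [0,0,0],
    [0,0,0],
    [0,0,0],
    [0,0,0],
    [0,0,0],
    [0,0,0],
    [0,0,0],
    [0,0,0],
    [0,0,0],
    [0,0,0]
  ],
  "xyz": [
    [0,0,-0.1],
    [0,0,-0.2],
    [0,0,-0.3],
    [0,0,-0.4],
    [0,0,-0.4],
    [0,0,-0.4],
    [0,0,-0.4],
    [0,0,-0.3],
    [0,0,-0.1],
    [0,0,0]
  ],
  "claw": [40,40,40,40,40,40,40,40,40,40]
}}

```text
time_s: 5.5
position: [0.5225, 0.2365, 0.1818]
tool_rot: [[0.939, 0.345, 0.001], [0.345, -0.939, 0.0], [0.001, 0.0, -1.0]]
ft_force: [0.1, -0.9, -3.2]
grip_width: 0.0463
gripper_force: 52.1
```

{"name": "arm_command", "arguments": {
  "turn": [
    [0,0,0],
    [0,0,0],
    [0,0,0],
    [0,0,0],
    [0,0,0],
    [0,0,0],
    [0,0,0],
    [0,0,0],
    [0,0,0],
    [0,0,0],
    [0,0,0],
    [0,0,0]
  ],
  "xyz": [
    [-0.09,0.18,0],
    [-0.2,0.34,0],
    [-0.24,0.4,0],
    [-0.24,0.4,0],
    [-0.24,0.4,0],
    [-0.24,0.4,0],
    [-0.24,0.4,0],
    [-0.24,0.4,0],
    [-0.23,0.4,0],
    [-0.15,0.3,0],
    [-0.08,0.16,0],
    [0,0,0]
  ],
  "claw": [40,40,40,40,40,40,40,40,40,40,40,40]
}}

```text
time_s: 6.7
position: [0.4845, 0.0205, 0.1808]
tool_rot: [[0.939, 0.343, -0.001], [0.343, -0.939, 0.0], [-0.001, -0.001, -1.0]]
ft_force: [0.4, 0.0, -3.4]
grip_width: 0.046
gripper_force: 52.2
```

Run:
```python
from m import *
s=env.observe(); print(s["position"].round(4) if hasattr(s["position"],"round") else s["position"])
for n in("side","top"):
    im,d=imaging.get_image(n); cv2.imwrite(f"pics/{n}1.png",im)
    P=world(n,d).reshape(-1,3); c=np.array([.485,.0215])
    P=P[(np.hypot(*(P[:,:2]-c).T)<.06)&(P[:,2]>.11)&(P[:,2]<.19)]
    for lo in np.arange(.11,.19,.008):
        Q=P[(P[:,2]>lo)&(P[:,2]<=lo+.008)]
        if len(Q)>12: print(n,"z%.3f n%d"%(lo,len(Q)),fit(Q).round(4))
cv2.imwrite("pics/c1.png",cv2.resize(cv2.imread("pics/side1.png")[80:280,200:460],None,fx=3,fy=3))
```

```text
[0.4845 0.0205 0.1808]
side z0.126 n89 [0.4854 0.022  0.0411]
side z0.134 n142 [0.4852 0.0224 0.0386]
side z0.142 n131 [0.4854 0.0225 0.0357]
side z0.150 n122 [0.4859 0.0221 0.0332]
side z0.158 n116 [0.4856 0.0224 0.0303]
side z0.166 n105 [0.4855 0.0225 0.0273]
side z0.174 n84 [0.4852 0.0228 0.0243]
side z0.182 n44 [0.4816 0.0306 0.0196]
top z0.134 n21 [0.4825 0.0241 0.0357]
top z0.142 n18 [0.4714 0.0255 0.0231]
```

View pics/c1.png

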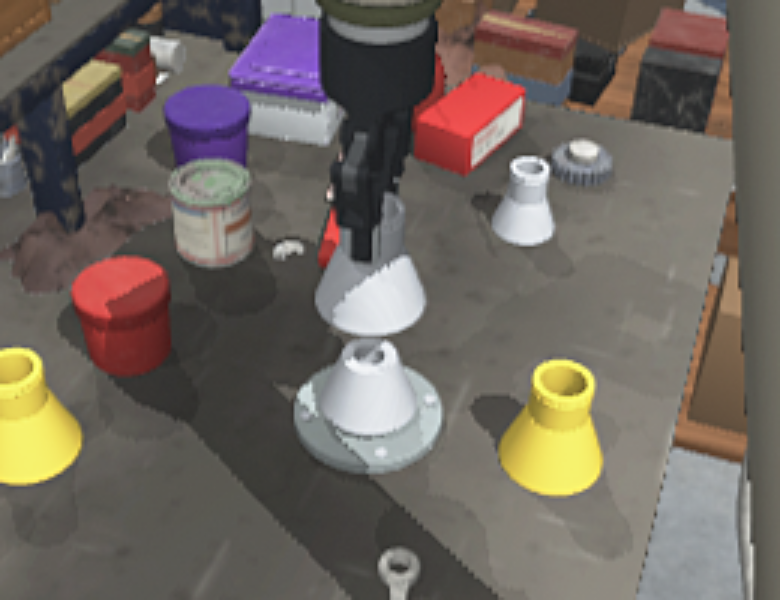

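The crop shows the cone upright between the fingers at about (370,270), directly above the stand at (368,400). The fitted axes agree to under 1 mm. The mouth is at about z 0.129, so I expect contact at TCP z of about 0.084.

{"name": "arm_command", "arguments": {
  "turn": [
    [0,0,0],
    [0,0,0],
    [0,0,0],
    [0,0,0],
    [0,0,0],
    [0,0,0],
    [0,0,0],
    [0,0,0],
    [0,0,0],
    [0,0,0]
  ],
  "xyz": [
    [0,0,0.1],
    [0,0,0.2],
    [0,0,0.25],
    [0,0,0.25],
    [0,0,0.25],
    [0,0,0.25],
    [0,0,0.2],
    [0,0,0.1],
    [0,0,0.05],
    [0,0,0]
  ],
  "claw": [40,40,40,40,40,40,40,40,40,40]
}}

```text
time_s: 7.8
position: [0.4849, 0.0215, 0.0987]
tool_rot: [[0.939, 0.345, -0.0], [0.345, -0.939, 0.0], [-0.0, -0.0, -1.0]]
ft_force: [-0.7, 1.2, -3.0]
grip_width: 0.0464
gripper_force: 52.1
```

{"name": "arm_command", "arguments": {
  "turn": [
    [0,0,0],
    [0,0,0],
    [0,0,0],
    [0,0,0],
    [0,0,0],
    [0,0,0]
  ],
  "xyz": [
    [0,0,0.03],
    [0,0,0.03],
    [0,0,0.03],
    [0,0,0.03],
    [0,0,0],
    [0,0,0]
  ],
  "claw": [40,40,40,40,40,40]
}}

```text
time_s: 8.4
position: [0.4848, 0.0214, 0.0928]
tool_rot: [[0.939, 0.345, 0.0], [0.345, -0.939, 0.0], [0.0, -0.0, -1.0]]
ft_force: [-0.7, 0.9, -4.1]
grip_width: 0.046
gripper_force: 52.1
```

{"name": "arm_command", "arguments": {
  "turn": [
    [0,0,0],
    [0,0,0],
    [0,0,0],
    [0,0,0],
    [0,0,0],
    [0,0,0]
  ],
  "xyz": [
    [0,0,0.02],
    [0,0,0.02],
    [0,0,0.02],
    [0,0,0.02],
    [0,0,0.02],
    [0,0,0]
  ],
  "claw": [40,40,40,40,40,40]
}}

```text
time_s: 9.0
position: [0.4847, 0.0213, 0.0878]
tool_rot: [[0.939, 0.345, -0.0], [0.345, -0.939, -0.0], [-0.0, 0.0, -1.0]]
ft_force: [-1.4, -1.0, -2.7]
grip_width: 0.0463
gripper_force: 52.3
```

{"name": "arm_command", "arguments": {
  "turn": [
    [0,0,0],
    [0,0,0],
    [0,0,0]
  ],
  "xyz": [
    [0,0,0.02],
    [0,0,0],
    [0,0,0]
  ],
  "claw": [40,40,40]
}}

```text
time_s: 9.3
position: [0.4849, 0.0211, 0.087]
tool_rot: [[0.939, 0.345, 0.0], [0.345, -0.939, -0.001], [-0.0, 0.001, -1.0]]
ft_force: [-1.7, -3.7, 0.2]
grip_width: 0.0462
gripper_force: 52.6
```

{"name": "arm_command", "arguments": {
  "turn": [
    [0,0,0],
    [0,0,0],
    [0,0,0]
  ],
  "xyz": [
    [0,0,0.02],
    [0,0,0],
    [0,0,0]
  ],
  "claw": [40,40,40]
}}

```text
time_s: 9.6
position: [0.4849, 0.0212, 0.086]
tool_rot: [[0.939, 0.345, 0.0], [0.345, -0.939, -0.0], [0.0, 0.001, -1.0]]
ft_force: [-1.5, -4.1, 3.5]
grip_width: 0.0463
gripper_force: 52.8
```

First contact: the load rose about 7 N, with roughly 1–2 mm of sinking. I open the fingers here.

{"name": "arm_command", "arguments": {
  "turn": [
    [0,0,0],
    [0,0,0],
    [0,0,0],
    [0,0,0],
    [0,0,0],
    [0,0,0],
    [0,0,0],
    [0,0,0],
    [0,0,0],
    [0,0,0]
  ],
  "xyz": [
    [0,0,0],
    [0,0,0],
    [0,0,0],
    [0,0,0],
    [0,0,0],
    [0,0,0],
    [0,0,0],
    [0,0,0],
    [0,0,0],
    [0,0,0]
  ],
  "claw": [50,54,60,70,80,85,85,85,85,85]
}}

```text
time_s: 10.6
position: [0.4848, 0.0214, 0.0858]
tool_rot: [[0.939, 0.345, -0.0], [0.345, -0.939, 0.0], [-0.0, -0.0, -1.0]]
ft_force: [-0.2, -0.3, 0.3]
grip_width: 0.0852
gripper_force: 0.0
```

{"name": "arm_command", "arguments": {
  "turn": [
    [0,0,0],
    [0,0,0],
    [0,0,0],
    [0,0,0],
    [0,0,0],
    [0,0,0],
    [0,0,0],
    [0,0,0],
    [0,0,0],
    [0,0,0]
  ],
  "xyz": [
    [0,0,-0.1],
    [0,0,-0.2],
    [0,0,-0.3],
    [0,0,-0.4],
    [0,0,-0.4],
    [0,0,-0.4],
    [0,0,-0.4],
    [0,0,-0.3],
    [0,0,-0.1],
    [0,0,0]
  ],
  "claw": [85,85,85,85,85,85,85,85,85,85]
}}

```text
time_s: 11.6
position: [0.4849, 0.0214, 0.2166]
tool_rot: [[0.939, 0.345, 0.002], [0.345, -0.939, -0.0], [0.001, 0.001, -1.0]]
ft_force: [0.0, 1.1, -0.6]
grip_width: 0.085
gripper_force: 0.0
```

Run:
```python
from m import *
for n in("side","top"):
    im,d=imaging.get_image(n); cv2.imwrite(f"pics/{n}2.png",im)
    P=world(n,d).reshape(-1,3); c=np.array([.485,.0215])
    P=P[(np.hypot(*(P[:,:2]-c).T)<.06)&(P[:,2]>.024)&(P[:,2]<.14)]
    for lo in np.arange(.024,.14,.008):
        Q=P[(P[:,2]>lo)&(P[:,2]<=lo+.008)]
        if len(Q)>12: print(n,"z%.3f n%d"%(lo,len(Q)),fit(Q).round(4))
    print(P[:,2].max(), np.percentile(P[:,2],98))
cv2.imwrite("pics/c2.png",cv2.resize(cv2.imread("pics/side2.png")[80:280,200:460],None,fx=3,fy=3))
```

```text
side z0.024 n44 [0.4848 0.0221 0.0379]
side z0.032 n107 [0.4853 0.0214 0.0405]
side z0.040 n122 [0.485  0.0223 0.0375]
side z0.048 n105 [0.4851 0.0222 0.0348]
side z0.056 n111 [0.485  0.0222 0.0319]
side z0.064 n97 [0.4855 0.0219 0.0292]
side z0.072 n84 [0.4853 0.0221 0.0261]
side z0.080 n73 [0.4841 0.0236 0.0222]
side z0.088 n81 [0.4842 0.0238 0.0214]
side z0.096 n84 [0.4839 0.0235 0.021 ]
side z0.104 n100 [0.4841 0.0239 0.0209]
side z0.112 n116 [0.4848 0.0226 0.0207]
0.11816313543558091 0.11640508057484658
top z0.032 n17 [0.4825 0.0219 0.0378]
top z0.040 n27 [0.4818 0.0217 0.0349]
top z0.048 n16 [0.4831 0.021  0.0331]
top z0.056 n18 [0.4784 0.0218 0.0261]
0.07630418396908208 0.0759541322867052
```

View pics/c2.png

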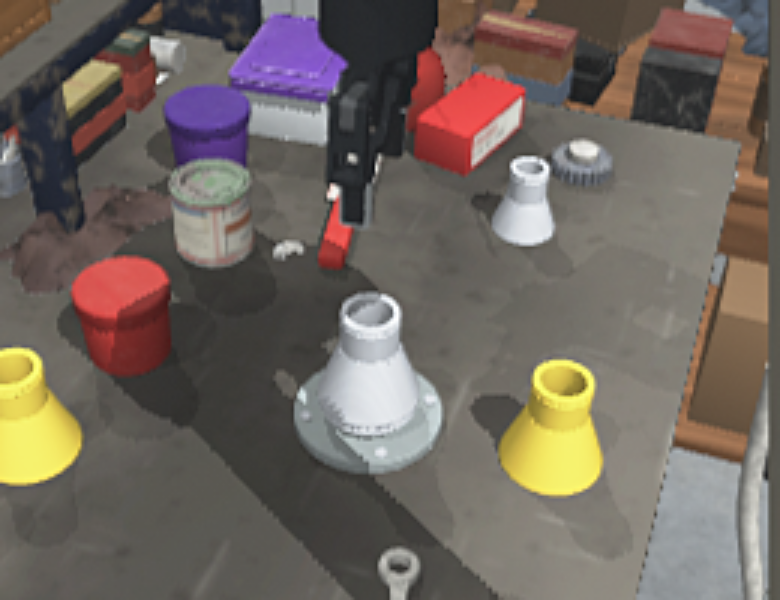

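The crop shows the wide cone seated upright on the stand at (370,370), with its collar top at about 0.1165 m against an expected 0.116 m. The narrow cone at (527,200) hasn't moved, and the gripper is clear, so I hand the job in.

```bash
python3 -c "
from rig import env
print(env.close_job())"
```

```text
the job is handed in; nothing more can be done
None
```

The wide cone sits upright on the stand, centred to within about 1 mm with its collar top at about 116 mm, the narrow cone was left untouched, and the job was handed in at about 12 s with no verdict returned.

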